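# Lift the hot glue-warmer lid with the lid lifter

## Robot

A 6-joint arm with a two-finger parallel gripper is mounted at the origin on the work surface. World frame = base frame: x ahead of the robot, y to its left, z up, the work surface at z = 0. Lengths are in mm, angles in rad, forces in N, time in s.
With the tool pointing down it reaches from about 400 to 925 mm from the base axis. Payload 12.5 kg.
Tool frame: the origin (TCP) lies between the finger pads; the fingertips stand 19 mm ahead of it and the grasp point (between the pads) is the TCP (env.nose_length is the distance from the TCP to the fingertips, in mm); z points along the fingers, y is the line along which they close (so a half turn about z gives the same grasp; the last joint's range is limited). The gripper opens to 95 mm and grips with 3 to 60 N. Pads are 20 mm wide; open, the fingers measure 119 mm over their backs; the gripper's body (75 mm by 180 mm) begins 59 mm behind the grasp point.
Start: joints at [-0.106, 0.491, 1.559, -0, 1.092, -0.106], TCP at [625.016, 0.021, 233.661] pointing down, gripper open.
Joint ranges: [-3.1, 3.1], [-0.84, 2.19], [0.05, 2.79], [-1.13, 4.28], [0.06, 2.93], [-2.69, 2.69]. Speed limits (rad/s): [2.22, 2.22, 2.79, 3.14, 3.14, 3.14].

## Interface

Orientations are given as [roll, pitch, yaw] about the fixed x, y, z axes, in that order (R = Rz(yaw) Ry(pitch) Rx(roll)).
In Python, from cell import env gives the robot as it stands. The module is installed in compiled form; this text tells all that it offers.
- The arm moves only by the tool drive_tool, never from a script. Its argument "rows" is a list that holds one entry, the list of rows, each a list of 7 numbers: the shift along the tool's x, y, z scaled (see below), then the turn, a rotation vector about the tool's x, y, z scaled (see below), then the opening, from 0 (shut) to 1 (fully open). In form: [[[tx, ty, tz, ax, ay, az, jaw], ...]]. A call has 1 to 5 rows; each row shifts and turns the commanded pose from where the row before left it, along the tool's axes as they then stand; what a row does not reach is not made up. The controller multiplies each number of a shift by 250 mm and each number of a turn by 180 degrees. A row lasts 1/8 s, in which the tool goes at most 62.5 mm and 10.7 degrees, less where a joint would pass 70% of its speed; a pose out of reach is approached as far as the arm can. A call with a number of a shift or a turn outside -1 to 1 is refused whole. A call with a gripper value outside its range is refused whole. The fingers move at their own pace and stop on an object; the grip force is fixed at half the most. Time passes only in rows, so rows that do not move let the fingers close. It gives the time, the measured TCP pose, the force, the opening and the grip force at its end, in the units of the state.
- env.state(): the state, without advancing time (a new reading comes with each control period).
- env.read_camera(name): name is "scene" or "side" or "wrist"; returns a dict with "color" (480x640x3 uint8, blue, green, red), "camera_matrix" (3x3 intrinsics, pixels), "pose" (4x4, takes a point from camera to world coordinates). Camera axes: x right, y up, looking along -z (the intrinsics and any distortion apply to the point x, -y, -z); pixel columns grow to the right and rows downward; lengths in mm; the calibration is good to about 2 mm. The wrist camera is an equidistant fisheye: a pixel r from the principal point sees the ray r / f radians off the axis. A picture is of the moment at which its call begins. There is no depth.
- env.job_done(): hands the job in; it is judged then, once.
Trained networks look in a picture, given as the dict that the camera call returned (one of the last four; its "shot" number tells which), for a name from the list of things; names that differ only in an ending like _2 or _b are one class to them, and where a whole thing is asked for, a point or a joint stands for the part that bears it (a point fixed in the world has none). Each returns a list of dicts, best first, with "score" (0 to 1); they miss things now and then, are a little off and sometimes report something else, mostly with a low value. They report only what shows in the picture. A call takes as long as a camera call. They do not tell look-alikes from the thing itself.
- env.search_frame(name, picture): "at" ([x, y, z] in mm, in the coordinates of the camera as it stood for that picture, good to about 4 mm: the middle of the surface that is visible of it).
- env.place_of(name, picture): "at" ([x, y, z] in mm, in the coordinates of the camera as it stood for that picture, good to about 4 mm: a listed point, or the origin of a listed thing).
The state is a dict: "t": time; "joints": joint angles; "qvel": joint speeds; "tau": joint torques, N m; "eef_pos": TCP position; "tcp_rot": TCP orientation; "ft_force": force on the tool from outside, world axes, zero at the start; "moment": the same for the moment, N m; "opening": opening from 0.0 (shut) to 1.0 (fully open); "grip_force": force on a finger pad.
Only numpy, scipy, OpenCV 4.12 (cv2) and the standard library are available. Lean on these libraries where they do the work, as an engineer would, in place of code of your own. Each camera call takes 0.05 s, during which the arm holds its last target. There are 200 camera calls.

## Task

The lid of the glue warmer is hot: take the orange-handled lid lifter from its wooden stand, hook the lid by its loop handle, and carry it over to the cork ring, setting it down gently so that it lies fully home, flat on the ring. Something heavy is clamped out of sight under the lid, so feel out where along the handle bar it balances and keep it level all the way (never tipped more than 8 degrees), without forcing it or touching it with the gripper. Then put the lifter back upright in its stand, and leave the other things on the bench alone.

Things in the scene. Friction and masses are not known exactly. Their poses are not given: they have to be found in the camera images.
- pot: green round glue warmer, fixed to the bench, 180 mm across, 70 mm high, open on top with a 6 mm wall (inside 168 mm across); it has a black dial box on its -x side. Origin at the centre of its underside, z up. Its rim is at z = 70 mm; the lid rests on it
- lid: hot round steel lid, loose, on the warmer's rim; with its clamped block 0.70 kg. Plate 188 mm across, 6 mm thick; origin: centre of the plate's underside, z up, on the rim 70 mm above the bench. Below it a plug 154 mm across, 7 mm deep (7 mm play in the warmer). The block under it, down to 26 mm below the origin, sits somewhere along the line of the bar: fixed, unseen while the lid is on
- lid_bar (a point): middle of the lid's brass loop bar, on its axis, 44 mm above the lid's origin; turns with the lid. Straight 8 mm round bar along the lid's y between posts at y = -50 and +50 mm; gap below it 34 mm. The balance point is on its line, anywhere up to 37 mm either side of the middle. Hooked d mm beside it, the free lid tips by about d/49 rad, heavy side down
- rest: cork ring fixed to the bench, the place for the lid: 178 mm outside, 166 mm inside, 45 mm high, open in the middle. Origin at the centre of its underside, z up. With the lid home the lid's plug is inside the ring (6 mm play all round), its plate lies on the top and the lid's origin is 45 mm above this origin
- stand: wooden stand for the lifter, fixed to the bench, 102 x 54 mm and 85 mm high, with an open slot along its x from -28 to +58 mm, 26 mm wide, 79 mm deep. Origin at bench level below the place of the lifter's shaft, z up; the stand reaches from x = -36 to +66 mm
- lifter: lid lifter, loose, 0.18 kg, upright in the stand, hook in the slot. Orange grip 26 x 26 mm, 6 to 86 mm above the origin; brass collar 44 x 44 x 6 mm below it. Origin: centre of the collar's underside, which lies on the stand's top, 85 mm above the stand's origin, axes parallel to the stand's; z up. Shaft 8 mm thick, straight down 62 mm, then an 8 mm tongue along +x
- hook (a point): low point of the hook, on the axis of the 8 mm tongue, at x = 17 mm, 68 mm below the lifter's origin; the lid's bar comes to lie here, with its axis 8 mm higher. The tip's axis is 18 mm further along +x and 10 mm higher
- chisel_dark: loose bystander: dark-handled chisel lying flat, 220 mm long, 26 mm thick; origin under its middle
- chisel_pale: loose bystander: pale-handled chisel lying flat, 220 mm long, 26 mm thick; origin under its middle
- glue: loose bystander: small white glue bottle with a red cap, 44 mm across, 100 mm tall; origin at the centre of its base
- mallet: loose bystander: wooden mallet lying flat, head 70 x 110 x 60 mm, handle along its -x, 240 mm over all; origin on the handle near the head, at bench level
- carving: loose bystander: pale carved moulding 180 x 50 mm, up to 37 mm high; origin under its centre
- cup: loose bystander: blue cup, 70 mm across, 85 mm tall; origin at the centre of its base
Not all that is in view belongs to the job. What is shaped like the lifter but blue is not meant.

How it is judged:
By the outcome, as a careful person would: the job done as asked, in the order asked, and still so for the second after the job is handed in, with the robot touching nothing.
It also fails if it takes over 72 s, if anything falls off the work surface, if the arm or the gripper's body presses on something with over 40 N, if the wrist force passes 120 N, or if a joint passes its speed limit or range.

## Working session

There is one attempt and no reset: what is moved stays moved. The work goes in short steps, Python scripts to look and compute and a tool call to move; the robot and the scene stay as the last step left them, time stands still between calls to the robot, and variables do not carry over. Pictures are saved under pics/ and viewed, at most 10 in all, crops included, and the job is handed in when it is done.

Besides the shell and the picture viewer there is one more tool, called after "Call:" as name(argument=value, ...) on one line, values as JSON. drive_tool: Moves the arm, as the interface text tells. Its arguments: {"type":"object","properties":{"rows":{"type":"array","items":{"type":"array","items":{"type":"array","items":{"type":"number","minimum":-1,"maximum":1}}}}},"required":["rows"]}

```bash
mkdir -p pics; cat > h.py <<'E'
import numpy as np, cv2
from cell import env
from scipy.spatial.transform import Rotation as R
def w(p,at):
    return (np.array(p["pose"])@np.append(at,1))[:3]
def px(p,pt):
    q=np.linalg.inv(p["pose"])@np.append(pt,1); K=np.array(p["camera_matrix"])
    v=K@np.array([q[0],-q[1],-q[2]]); return v[:2]/v[2]
def find(cam,names,f="place_of"):
    p=env.read_camera(cam)
    for n in names:
        for d in getattr(env,f)(n,p)[:3]:
            W=w(p,d["at"]); print(cam,n,round(d["score"],2),W.round(1), px(p,W).round(0) if cam!="wrist" else "", {k:v for k,v in d.items() if k not in("score","at")})
    return p
E
python3 - <<'E'
from h import *
print(env.state())
N="pot lid lid_bar rest stand lifter hook chisel_dark chisel_pale glue mallet carving cup".split()
for c in("scene","side"):
    p=find(c,N); cv2.imwrite(f"pics/{c}.png",p["color"]); print(p.keys(),np.array(p["pose"]).round(2).tolist(),p["camera_matrix"])
E
```

```text
{'t': 0.0, 'joints': array([-1.05566502e-01,  4.91553630e-01,  1.55945689e+00,  9.19348737e-06,
        1.09170422e+00, -1.05598952e-01]), 'qvel': array([-0.000267  ,  0.0009947 , -0.00140225,  0.00152076,  0.00029589,
       -0.0022853 ]), 'tau': array([-9.52334158e-04, -6.12640929e+01, -2.58175153e+01,  6.92750537e-02,
        4.83079045e-02, -1.38641695e-05]), 'eef_pos': array([6.24772430e+02, 6.98474158e-02, 2.33062862e+02]), 'tcp_rot': array([-3.14047768e+00, -1.26378879e-04,  1.57082446e+00]), 'ft_force': array([0.14684682, 0.92428341, 0.36443208]), 'moment': array([-0.02694965, -0.05271469, -0.04342799]), 'grip_force': 0.0, 'opening': 1.0023347064732826}
scene pot 0.82 [ 601.  -153.1   -0. ] [240. 274.] {}
scene pot 0.57 [ 603.7 -402.    -1.8] [142. 286.] {}
scene lid 0.71 [ 602.5 -155.    72.1] [237. 255.] {}
scene lid 0.21 [ 606.5 -399.1    2.5] [143. 285.] {}
scene lid_bar 0.98 [ 600.1 -154.5  114. ] [236. 243.] {}
scene rest 0.68 [578.8 221.7  -2.1] [380. 253.] {}
scene stand 0.72 [430.3  19.3  -5. ] [298. 223.] {}
scene stand 0.55 [579.  221.2  -2.8] [380. 253.] {}
scene 
[... 1325 characters left out ...]
5] [223. 236.] {}
side chisel_pale 0.95 [ 339.3 -311.2   -0.6] [270. 379.] {}
side chisel_pale 0.54 [ 601.6 -153.9   68.5] [356. 284.] {}
side glue 0.93 [767.7  25.3  -2.9] [385. 251.] {}
side glue 0.55 [3.382e+02 2.524e+02 2.000e-01] [223. 236.] {}
side mallet 0.92 [583.  457.9  -0.6] [283. 190.] {}
side carving 0.91 [ 609.9 -401.6   -2.5] [401. 379.] {}
side cup 0.89 [451.9 395.9  -1.6] [250. 206.] {}
dict_keys(['color', 'camera_matrix', 'pose', 'shot']) [[0.95, 0.19, -0.25, 218.06], [-0.32, 0.55, -0.77, -1020.19], [-0.01, 0.81, 0.58, 889.55], [0.0, 0.0, 0.0, 1.0]] [[506.14629122   0.         316.97726958]
 [  0.         506.14629122 236.28513276]
 [  0.           0.           1.        ]]
```

View pics/scene.png

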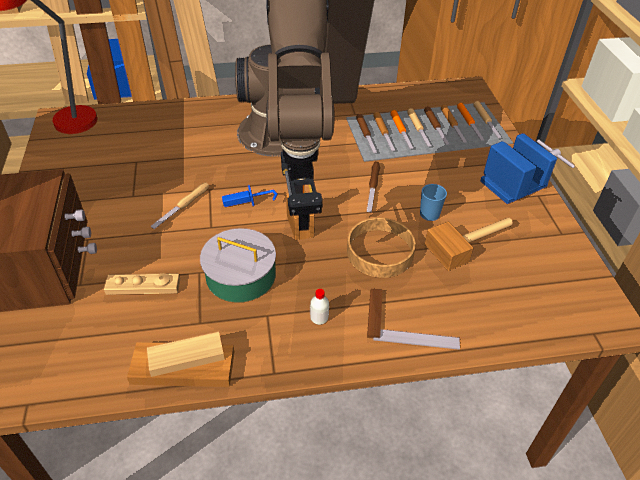

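View pics/side.png

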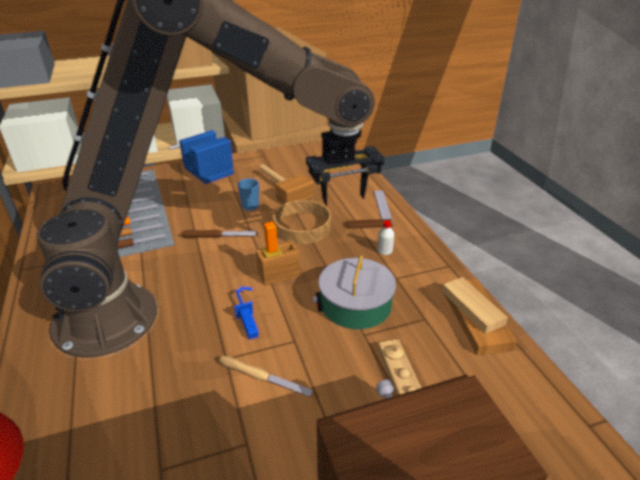

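The scene view shows the lid (238,255) with its brass bar running from (222,240) to (256,256), the cork ring (381,247) and the glue bottle (320,308). The stand is hidden behind the gripper. There are two lifter-shaped things: the orange one upright in the stand, side (270,240), and the blue one lying at side (245,313) / scene (250,197). The orange one in the stand is the one described. I'll confirm it in an enlarged crop.

```bash
python3 - <<'E'
from h import *
p=find("side",["stand","lifter","lid_bar"])
a=cv2.resize(p["color"][200:290,225:315],(400,400),interpolation=cv2.INTER_CUBIC)
b=cv2.resize(p["color"][245:335,310:400],(400,400),interpolation=cv2.INTER_CUBIC)
cv2.imwrite("pics/c1.png",np.hstack([a,b]))
q=find("wrist",["stand","lifter","lid_bar","lid","rest","hook","pot"]); cv2.imwrite("pics/w1.png",q["color"]); print(q["pose"],q["camera_matrix"])
E
```

```text
side stand 0.76 [432.7  16.7  -2.1] [273. 278.] {}
side lifter 0.76 [ 328.4 -106.5   26.2] [244. 309.] {}
side lifter 0.61 [435.4  20.6  89.5] [272. 250.] {}
side lid_bar 0.55 [ 599.2 -160.8  116.1] [357. 270.] {}
wrist stand 0.78 [432.6  19.6  -0.6]  {}
wrist stand 0.34 [338.4 246.5   0.9]  {}
wrist lifter 0.97 [433.9  17.5  85.1]  {}
wrist lid 0.85 [ 601.9 -154.2   74.2]  {}
wrist hook 0.97 [455.6  23.8  17.6]  {}
wrist hook 0.68 [338.5 -31.6  28.5]  {}
[[ 9.99999964e-01  1.13578280e-04  2.44905315e-04  6.25879056e+02]
 [-1.71547380e-04  9.67825760e-01  2.51621280e-01  7.05845345e+01]
 [-2.08446960e-04 -2.51621313e-01  9.67825744e-01  3.85563877e+02]
 [ 0.00000000e+00  0.00000000e+00  0.00000000e+00  1.00000000e+00]] [[371.64829954   0.         315.43609139]
 [  0.         371.64829954 241.26322964]
 [  0.           0.           1.        ]]
```

View pics/c1.png

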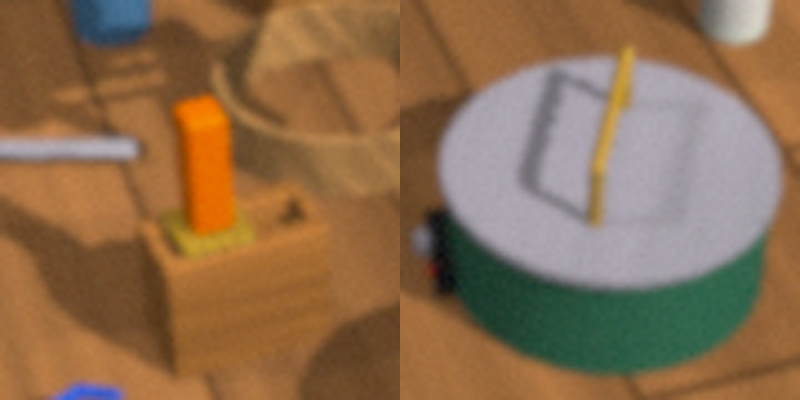

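View pics/w1.png

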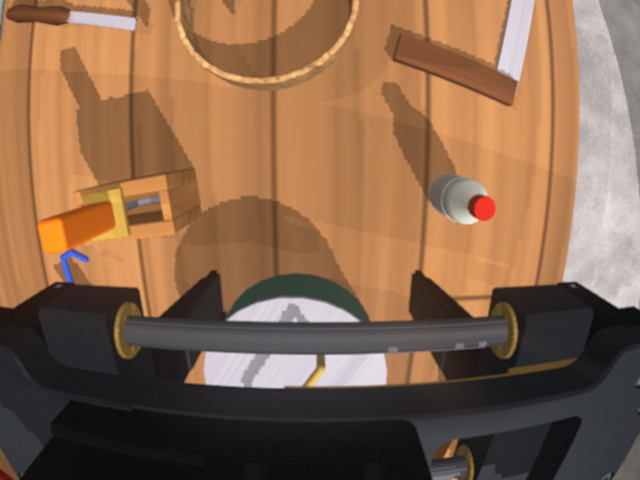

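The crop confirms it: orange grip with brass collar upright in the wooden stand, open slot on the hook side. The right half shows the bar on the lid. In the wrist view the stand is at (135,210) and the blue lookalike at (70,260). Next I move the wrist camera to see stand and bar from closer.

Call:
drive_tool(rows=[[[-0.17, -0.085, -0.066, 0, 0, 0, 1], [-0.17, -0.085, -0.066, 0, 0, 0, 1], [-0.17, -0.085, -0.066, 0, 0, 0, 1], [-0.17, -0.085, -0.066, 0, 0, 0, 1], [0, 0, 0, 0, 0, 0, 1]]])

```text
t: 2.62
eef_pos: [539.2, -172.4, 301.0]
tcp_rot: [3.139, 0.001, 1.567]
ft_force: [0.3, 0.2, -0.1]
opening: 1.002
grip_force: 0.0
```

```bash
cat >> h.py <<'E'
def ray(p,u,v,z):   # wrist fisheye pixel -> world point on plane z
    K=np.array(p["camera_matrix"]); a=np.array([(u-K[0,2])/K[0,0],(v-K[1,2])/K[1,1]]); r=np.hypot(*a)
    s=np.sinc(r/np.pi)
    d=np.array(p["pose"])[:3,:3]@np.array([a[0]*s,-a[1]*s,-np.cos(r)]); o=np.array(p["pose"])[:3,3]
    return o+d*(z-o[2])/d[2]
def topview(p,c,z,half,n):   # rectified world-plane patch; rows: x down->up, cols: y left->right reversed
    K=np.array(p["camera_matrix"]); T=np.linalg.inv(p["pose"])
    g=np.linspace(-half,half,n); Y,X=np.meshgrid(c[1]-g,c[0]-g)  # row 0 = +x, col 0 = +y
    q=np.stack([X,Y,np.full_like(X,z),np.ones_like(X)],-1)@T.T
    x,y,zz=q[...,0],-q[...,1],-q[...,2]; t=np.arctan2(np.hypot(x,y),zz); h=np.hypot(x,y)+1e-9
    return cv2.remap(p["color"],(K[0,2]+K[0,0]*t*x/h).astype(np.float32),(K[1,2]+K[1,1]*t*y/h).astype(np.float32),cv2.INTER_CUBIC)
E
python3 - <<'E'
from h import *
print(env.state()["eef_pos"],env.state()["tcp_rot"],env.state()["t"])
p=find("wrist",["stand","lifter","hook","lid_bar","lid","pot"]); np.save("p.npy",p,allow_pickle=True)
a=topview(p,(440,20),85,90,400); b=topview(p,(600,-155),114,90,400)
cv2.imwrite("pics/tv.png",np.hstack([a,b]))
E
```

```text
[ 539.24835562 -172.40329527  301.02515059] [3.13946688e+00 1.24192172e-03 1.56740785e+00] 2.625
wrist stand 0.88 [ 4.317e+02  1.900e+01 -3.000e-01]  {}
wrist lifter 0.92 [436.5  19.6  84.5]  {}
wrist lifter 0.73 [ 331.6 -103.    24.9]  {}
wrist hook 0.81 [339.5 -28.9  27.7]  {}
wrist lid_bar 0.7 [ 602.4 -151.   116. ]  {}
wrist lid_bar 0.41 [4.336e+02 1.770e+01 1.000e-01]  {}
wrist lid 0.86 [ 602.5 -155.6   73. ]  {}
```

View pics/tv.png

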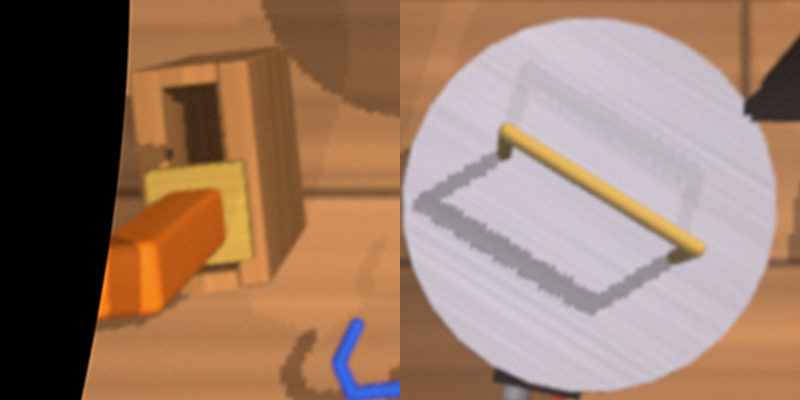

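Top views (2.22 px/mm) give:
- **Stand:** top edge from (243,60) to (268,284), so yaw is about +6.2°. The collar centre puts the lifter at about (434.3,17.8).
- **Bar:** ends at (108,130) and (298,247) in the right half, which is 100 mm and fits. That gives lid yaw of about -31.6° and centre of about (604.8,-156.2).

Sizes check. Moving above the lifter.

Call:
drive_tool(rows=[[[0.19, -0.105, 0, 0, 0, 0, 1], [0.19, -0.105, 0, 0, 0, 0, 1], [0.19, -0.105, 0, 0, 0, 0, 1], [0.19, -0.105, 0, 0, 0, 0, 1], [0, 0, 0, 0, 0, -0.036, 1]]])

```text
t: 3.6
eef_pos: [433.4, 22.9, 299.9]
tcp_rot: [3.141, -0.0, 1.69]
ft_force: [-0.4, -0.6, -0.6]
opening: 1.0
grip_force: 0.0
```

Call:
drive_tool(rows=[[[0, 0, 0, 0, 0, 0, 1], [0, 0, 0, 0, 0, 0, 1]]])

```text
t: 3.85
eef_pos: [435.3, 19.9, 299.5]
tcp_rot: [-3.141, -0.0, 1.682]
ft_force: [0.1, 0.1, -0.6]
opening: 1.001
grip_force: 0.0
```

```bash
cat >> h.py <<'E'
def to(target,yaw_t):   # shift in tool axes (mm/250) and yaw turn (/180)
    s=env.state(); M=R.from_euler("xyz",s["tcp_rot"]); d=M.inv().apply(np.array(target)-s["eef_pos"])
    G=R.from_euler("xyz",[np.pi,0,yaw_t]); rv=(M.inv()*G).as_rotvec()
    print("t",s["t"],"pos",s["eef_pos"].round(1),"rot",s["tcp_rot"].round(4),"F",s["ft_force"].round(2)); print("shift",(d/250).round(4),"turn",(np.degrees(rv)/180).round(4))
E
python3 - <<'E'
from h import *
to((434.3,17.8,135),np.pi/2+0.108)
print(env.state()["joints"])
p=find("scene",["stand","lifter"])
p=find("wrist",["stand","lifter"])
E
```

```text
t 3.85 pos [435.3  19.9 299.5] rot [-3.1415 -0.      1.6816] F [ 0.06  0.11 -0.61]
shift [-0.0081 -0.0047  0.658 ] turn [-0.     -0.      0.0009]
[-1.06048035e-01  1.43890887e-01  1.89833760e+00 -1.35527139e-05
  1.09946372e+00 -2.16805520e-01]
scene stand 0.58 [434.3  17.2  -3.3] [297. 223.] {}
scene lifter 0.97 [328.9 -99.   22.5] [253. 195.] {}
wrist stand 0.92 [434.7  20.3  -1.1]  {}
wrist lifter 0.79 [ 326.7 -102.    25.7]  {}
wrist lifter 0.59 [436.7  16.1  86.1]  {}
```

Call:
drive_tool(rows=[[[-0.008, -0.005, 0.2, 0, 0, 0, 1], [0, 0, 0.2, 0, 0, 0, 1], [0, 0, 0.16, 0, 0, 0, 1], [0, 0, 0.098, 0, 0, 0, 1], [0, 0, 0, 0, 0, 0, 1]]])

```text
t: 4.78
eef_pos: [433.5, 17.8, 134.0]
tcp_rot: [-3.138, -0.001, 1.683]
ft_force: [0.4, -0.8, 0.2]
opening: 0.999
grip_force: 0.0
```

Call:
drive_tool(rows=[[[0, 0, 0, 0, 0, 0, 0], [0, 0, 0, 0, 0, 0, 0], [0, 0, 0, 0, 0, 0, 0], [0, 0, 0, 0, 0, 0, 0], [0, 0, 0, 0, 0, 0, 0]]])

```text
t: 5.4
eef_pos: [434.0, 17.9, 135.3]
tcp_rot: [3.141, 0.0, 1.684]
ft_force: [0.3, 0.2, -0.6]
opening: 0.53
grip_force: 0.0
```

Call:
drive_tool(rows=[[[0, 0, 0, 0, 0, 0, 0], [0, 0, 0, 0, 0, 0, 0]]])

```text
t: 5.65
eef_pos: [434.0, 17.9, 135.1]
tcp_rot: [3.142, 0.0, 1.684]
ft_force: [-0.2, 0.6, -0.7]
opening: 0.323
grip_force: 0.0
```

```bash
python3 - <<'E'
from h import *
to((434.3,17.8,255),np.pi/2+0.108); s=env.state(); print(s["opening"],s["grip_force"],s["ft_force"],s["moment"])
p=find("scene",["stand"]);p=find("side",["stand"])
E
```

```text
t 5.65 pos [434.   17.9 135.1] rot [3.1415 0.     1.6839] F [-0.23  0.57 -0.72]
shift [-0.0005  0.0011 -0.4795] turn [0.     0.     0.0016]
0.32284977515344276 0.0 [-0.23121012  0.56911408 -0.71670092] [-0.06305318  0.02700618 -0.00907902]
scene stand 0.92 [433.4  18.8  -3.8] [298. 223.] {}
scene stand 0.46 [ 336.9 -310.8    1.8] [179. 209.] {}
side stand 0.91 [433.3  15.2  -2. ] [274. 278.] {}
```

Call:
drive_tool(rows=[[[0, 0, 0, 0, 0, 0, 0], [0, 0, 0, 0, 0, 0, 0], [0, 0, 0, 0, 0, 0, 0], [0, 0, 0, 0, 0, 0, 0]]])

```text
t: 6.35
eef_pos: [434.0, 17.9, 135.1]
tcp_rot: [3.141, 0.0, 1.684]
ft_force: [-0.6, -0.7, -0.4]
opening: 0.27
grip_force: 30.0
```

```bash
python3 - <<'E'
from h import *
s=env.state(); print(s)
E
```

```text
{'t': 6.35, 'joints': array([-1.11083698e-01,  3.77648748e-01,  2.11805740e+00, -1.77361432e-05,
        6.45785703e-01, -2.24194488e-01]), 'qvel': array([ 0.00028735, -0.00047454, -0.00023559, -0.00063105, -0.00066329,
       -0.00024729]), 'tau': array([ 3.66919034e-02, -4.40417325e+01, -1.60352772e+01,  5.42643049e-02,
        1.09719574e-01,  4.39465759e-03]), 'eef_pos': array([434.02382945,  17.89370934, 135.13166667]), 'tcp_rot': array([3.14149674e+00, 3.28194768e-05, 1.68392128e+00]), 'ft_force': array([-0.6139542 , -0.67469183, -0.44677232]), 'moment': array([-0.02208002, -0.07807517, -0.05220365]), 'grip_force': 29.959800839424133, 'opening': 0.2699088320213189}
```

Call:
drive_tool(rows=[[[0, 0, -0.04, 0, 0, 0, 0], [0, 0, -0.12, 0, 0, 0, 0], [0, 0, -0.16, 0, 0, 0, 0], [0, 0, -0.16, 0, 0, 0, 0], [0, 0, -0.04, 0, 0, 0, 0]]])

```text
t: 6.98
eef_pos: [434.4, 17.9, 267.5]
tcp_rot: [3.138, 0.001, 1.684]
ft_force: [-0.1, -0.2, -2.0]
opening: 0.27
grip_force: 30.0
```

Call:
drive_tool(rows=[[[0, 0, 0, 0, 0, 0.042, 0], [0, 0, 0, 0, 0, 0.043, 0], [0, 0, 0, 0, 0, 0.042, 0], [0, 0, 0, 0, 0, 0.043, 0], [0, 0, 0, 0, 0, 0.042, 0]]])

```text
t: 7.6
eef_pos: [433.5, 17.9, 264.3]
tcp_rot: [-3.14, 0.001, 1.013]
ft_force: [0.3, -0.3, -2.6]
opening: 0.272
grip_force: 30.0
```

```bash
python3 - <<'E'
from h import *
to((559.6,-128.4,265),np.pi/2-.5515)
p=find("scene",["hook","lifter","lid_bar"]);p=find("side",["hook","lifter","lid_bar"])
E
```

```text
t 7.6 pos [433.5  17.9 264.3] rot [-3.1401e+00  7.0000e-04  1.0134e+00] F [ 0.28 -0.3  -2.58]
shift [-0.23    0.7376 -0.0039] turn [-0.0005  0.0002 -0.0019]
scene hook 0.96 [339.9 -32.   29.9] [276. 194.] {}
scene hook 0.57 [448.2  12.3 145.1] [296. 187.] {}
scene lifter 0.87 [430.4  16.  212.3] [296. 162.] {}
scene lifter 0.85 [328.7 -99.7  23.5] [252. 195.] {}
scene lid_bar 0.84 [ 602.  -154.5  112.5] [236. 244.] {}
scene lid_bar 0.5 [ 605.4 -154.1   -1.4] [240. 275.] {}
scene lid_bar 0.4 [575.8 221.   -2.7] [380. 252.] {}
side hook 0.84 [339.9 -32.9  30.6] [242. 287.] {}
side hook 0.71 [452.9   5.8 149.4] [279. 233.] {}
side lifter 0.96 [ 326.7 -108.4   26.7] [243. 309.] {}
side lifter 0.67 [ 600.7 -155.5   71.2] [356. 283.] {}
side lifter 0.57 [433.7  20.7 217.5] [268. 209.] {}
side lid_bar 0.46 [450.9 394.5   0.7] [250. 206.] {}
```

Call:
drive_tool(rows=[[[-0.058, 0.184, 0, 0, 0, 0, 0], [-0.058, 0.184, 0, 0, 0, 0, 0], [-0.057, 0.184, 0, 0, 0, 0, 0], [-0.057, 0.186, 0, 0, 0, -0.002, 0], [0, 0, 0, 0, 0, 0, 0]]])

```text
t: 8.62
eef_pos: [562.1, -130.1, 264.2]
tcp_rot: [-3.141, 0.0, 1.023]
ft_force: [-0.1, -0.2, -2.0]
opening: 0.271
grip_force: 30.0
```

Call:
drive_tool(rows=[[[0, 0, 0, 0, 0, 0, 0], [0, 0, 0, 0, 0, 0, 0]]])

```text
t: 8.88
eef_pos: [560.3, -127.2, 265.3]
tcp_rot: [3.142, -0.0, 1.025]
ft_force: [0.0, 0.1, -1.0]
opening: 0.27
grip_force: 30.0
```

```bash
python3 - <<'E'
from h import *
to((559.6,-128.4,206),np.pi/2-.5515)
p=find("wrist",["hook","lifter","lid_bar"]); a=topview(p,(590,-148),114,75,400)
q=find("side",["hook","lifter","lid_bar"])
b=cv2.resize(q["color"][200:330,290:420],(400,400),interpolation=cv2.INTER_CUBIC)
cv2.imwrite("pics/tv2.png",np.hstack([a,b]))
E
```

```text
t 8.875 pos [ 560.3 -127.2  265.3] rot [ 3.1416e+00 -1.0000e-04  1.0252e+00] F [ 0.01  0.14 -1.04]
shift [-5.700e-03  1.000e-04  2.374e-01] turn [ 0.     -0.      0.0019]
wrist hook 0.95 [339.2 -30.9  31.3]  {}
wrist lifter 0.75 [ 564.4 -126.   212.6]  {}
wrist lifter 0.61 [327.4 -99.8  27.2]  {}
wrist lid_bar 0.74 [ 606.2 -155.9  117.9]  {}
wrist lid_bar 0.24 [ 598.6 -155.2   72. ]  {}
side hook 0.96 [ 579.8 -138.8  148.4] [346. 256.] {}
side hook 0.79 [338.6 -32.8  27.8] [242. 288.] {}
side lifter 0.59 [ 561.9 -126.2  218.5] [337. 231.] {}
side lifter 0.56 [ 328.3 -103.9   24.1] [244. 309.] {}
side lid_bar 0.64 [582.9 456.5  -4. ] [283. 191.] {}
side lid_bar 0.59 [ 600.8 -157.   117.7] [357. 269.] {}
side lid_bar 0.17 [ 608.1 -400.1   -3. ] [400. 378.] {}
```

View pics/tv2.png

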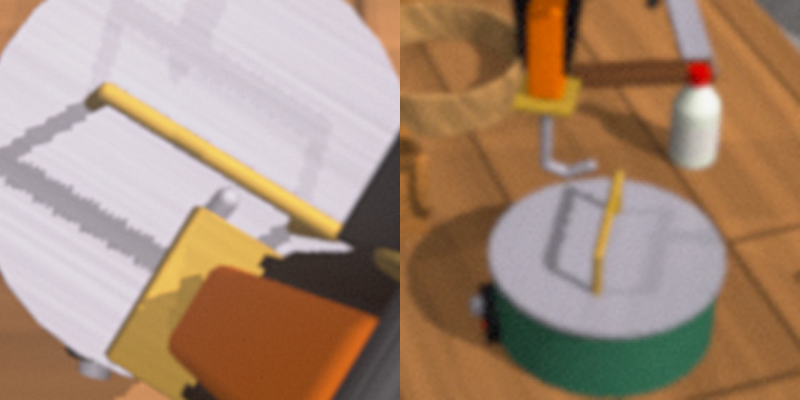

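Left half: the hook tip at (230,195) points squarely at the bar, which runs (103,92) to (338,233), so the angle of 31° agrees. The hook is poised over the lid with clearance. Next I descend, slide under the bar and rise near contact.

Call:
drive_tool(rows=[[[-0.005, 0, 0.08, 0, 0, 0.002, 0], [0, 0, 0.1, 0, 0, 0, 0], [0, 0, 0.058, 0, 0, 0, 0], [0, 0, 0, 0, 0, 0, 0], [0, 0, 0, 0, 0, 0, 0]]])

```text
t: 9.9
eef_pos: [560.5, -129.1, 206.4]
tcp_rot: [3.141, -0.0, 1.018]
ft_force: [-0.6, 0.1, -1.8]
opening: 0.275
grip_force: 30.0
```

Call:
drive_tool(rows=[[[0, 0.04, 0, 0, 0, 0, 0], [0, 0.05, 0, 0, 0, 0, 0], [0, 0.04, 0, 0, 0, 0, 0], [0, 0.014, 0, 0, 0, 0, 0], [0, 0, 0, 0, 0, 0, 0]]])

```text
t: 10.52
eef_pos: [590.8, -148.0, 205.4]
tcp_rot: [-3.141, 0.0, 1.018]
ft_force: [-0.0, 0.6, -1.3]
opening: 0.272
grip_force: 30.0
```

Call:
drive_tool(rows=[[[0, 0, 0, 0, 0, 0, 0], [0, 0, -0.04, 0, 0, 0, 0], [0, 0, -0.012, 0, 0, 0, 0], [0, 0, 0, 0, 0, 0, 0]]])

```text
t: 11.02
eef_pos: [590.9, -147.9, 219.2]
tcp_rot: [3.141, -0.0, 1.018]
ft_force: [0.8, -0.2, -2.2]
opening: 0.27
grip_force: 30.0
```

```bash
cat >> h.py <<'E'
def feel(n=12):
    S=[]
    for i in range(n):
        env.read_camera("wrist"); s=env.state(); S.append(np.r_[s["ft_force"],s["moment"],s["eef_pos"]])
    S=np.array(S); print("t",s["t"],"mean",S.mean(0).round(3),"std",S.std(0).round(3)[:6])
E
python3 - <<'E'
from h import *
to((590.2,-147.2,224),np.pi/2-.5515); feel()
E
```

```text
t 11.025 pos [ 590.9 -147.9  219.2] rot [ 3.1406e+00 -2.0000e-04  1.0179e+00] F [ 0.83 -0.17 -2.24]
shift [ 0.0009 -0.0038 -0.0191] turn [ 0.0003 -0.0001 -0.0004]
t 11.625 mean [ 1.48000e-01 -2.00000e-03 -1.90800e+00 -2.00000e-03  3.80000e-02
  2.00000e-03  5.90755e+02 -1.47889e+02  2.18584e+02] std [0.401 0.528 0.6   0.021 0.018 0.026]
```

Call:
drive_tool(rows=[[[0, 0, -0.02, 0, 0, 0, 0], [0, 0, -0.006, 0, 0, 0, 0], [0, 0, -0.006, 0, 0, 0, 0], [0, 0, 0, 0, 0, 0, 0], [0, 0, 0, 0, 0, 0, 0]]])

```text
t: 12.25
eef_pos: [590.7, -147.9, 226.5]
tcp_rot: [-3.141, 0.0, 1.018]
ft_force: [0.0, 0.3, -8.3]
opening: 0.271
grip_force: 30.0
```

```bash
python3 - <<'E'
from h import *
feel(16)
E
```

```text
t 13.05 mean [ 1.86000e-01  2.85000e-01 -7.74800e+00  9.40000e-02  9.90000e-02
  9.00000e-03  5.90774e+02 -1.47901e+02  2.26610e+02] std [0.48  0.535 0.497 0.038 0.03  0.02 ]
```

Baseline is -1.9 N and tipping takes 5.85 N of 6.87 N, so the balance point is about 13 mm off-middle. The moment hints at the +y side of the lid. I try hooking 13 mm along +v (tool +x).

Call:
drive_tool(rows=[[[0, 0, 0.012, 0, 0, 0, 0], [0, 0, 0.014, 0, 0, 0, 0], [0.026, 0, 0, 0, 0, 0, 0], [0.026, 0, 0, 0, 0, 0, 0], [0, 0, 0, 0, 0, 0, 0]]])

```text
t: 13.68
eef_pos: [598.0, -136.3, 220.4]
tcp_rot: [3.141, -0.0, 1.019]
ft_force: [-0.5, 0.3, -1.9]
opening: 0.27
grip_force: 30.0
```

Call:
drive_tool(rows=[[[0, 0, -0.014, 0, 0, 0, 0], [0, 0, -0.006, 0, 0, 0, 0], [0, 0, -0.006, 0, 0, 0, 0], [0, 0, 0, 0, 0, 0, 0], [0, 0, 0, 0, 0, 0, 0]]])

```text
t: 14.3
eef_pos: [597.5, -136.9, 226.5]
tcp_rot: [-3.141, 0.0, 1.018]
ft_force: [0.3, -0.2, -8.9]
opening: 0.267
grip_force: 30.0
```

```bash
python3 - <<'E'
from h import *
feel(16)
E
```

```text
t 15.1 mean [-4.60000e-02 -2.90000e-02 -8.61100e+00  4.60000e-02  1.31000e-01
  3.00000e-03  5.97611e+02 -1.36843e+02  2.26626e+02] std [0.495 0.454 0.427 0.02  0.034 0.034]
```

F is now 6.7 N of 6.87 N with no side load, so it is nearly balanced. I lift about 12 mm slowly and check the tilt in the scene camera.

Call:
drive_tool(rows=[[[0, 0, -0.01, 0, 0, 0, 0], [0, 0, -0.012, 0, 0, 0, 0], [0, 0, -0.012, 0, 0, 0, 0], [0, 0, -0.012, 0, 0, 0, 0], [0, 0, 0, 0, 0, 0, 0]]])

```text
t: 15.72
eef_pos: [597.7, -136.9, 238.5]
tcp_rot: [3.141, -0.0, 1.018]
ft_force: [0.4, 0.0, -8.6]
opening: 0.274
grip_force: 30.0
```

```bash
python3 - <<'E'
from h import *
feel(8)
p=env.read_camera("scene"); np.save("sc1.npy",p,allow_pickle=True)
o=cv2.imread("pics/scene.png"); q=env.read_camera("side"); np.save("si1.npy",q,allow_pickle=True)
f=lambda im,y,x,s:cv2.resize(im[y:y+s,x:x+s],(400,300) if 0 else (390,390),interpolation=cv2.INTER_CUBIC)
cv2.imwrite("pics/tilt1.png",np.hstack([f(p["color"],190,185,115),f(q["color"],235,300,115)]))
E
```

```text
t 16.125 mean [-2.38000e-01  1.90000e-01 -8.77900e+00  3.10000e-02  1.25000e-01
 -2.00000e-03  5.97589e+02 -1.36833e+02  2.38085e+02] std [0.785 0.399 0.621 0.026 0.029 0.024]
```

View pics/tilt1.png

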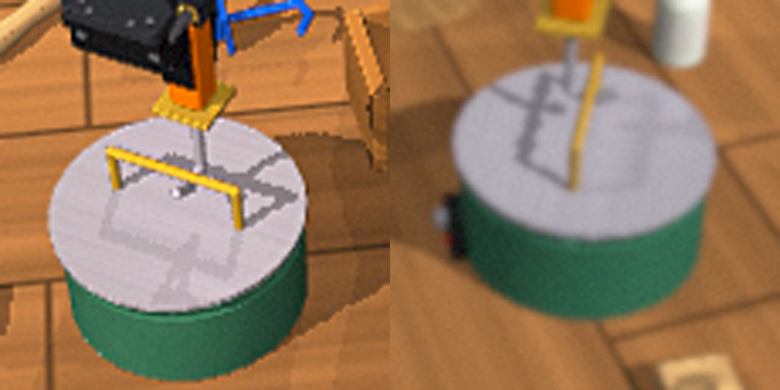

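```bash
cat > tilt.py <<'E'
from h import *
from scipy.optimize import least_squares
U=np.array([.855,-.52,0]);V=np.array([.52,.855,0])
def obs(im,c,r=60,excl=None):
    hsv=cv2.cvtColor(im,cv2.COLOR_BGR2HSV); m=((hsv[...,1]<45)&(hsv[...,2]>75)).astype(np.uint8)
    win=np.zeros_like(m); cv2.circle(win,tuple(int(a) for a in c),r,1,-1); m&=win
    m=cv2.morphologyEx(cv2.morphologyEx(m,cv2.MORPH_CLOSE,np.ones((5,5))),cv2.MORPH_OPEN,np.ones((9,9)))
    n,l,s,_=cv2.connectedComponentsWithStats(m); k=1+s[1:,4].argmax()
    C=max(cv2.findContours((l==k).astype(np.uint8),cv2.RETR_EXTERNAL,cv2.CHAIN_APPROX_NONE)[0],key=len)
    return C[:,0].astype(float)
def hull(p,x,z,full):
    a=np.linspace(0,2*np.pi,180); pts=[]
    M=R.from_rotvec(U*x[2]+V*x[3]).as_matrix()
    for h in (0,6): pts.append((M@np.array([94*np.cos(a),94*np.sin(a),0*a+h])).T+[x[0],x[1],z])
    return cv2.convexHull(np.array([px(p,q) for q in np.vstack(pts)],np.float32))
def fit(p,z,c0):
    im=p["color"]; c=px(p,[c0[0],c0[1],z]); C=obs(im,c)
    h=hull(p,[*c0,0,0],z,1); d=np.array([cv2.pointPolygonTest(h,tuple(q),True) for q in C]); C=C[abs(d)<5]
    def res(x):
        h=hull(p,x,z,1); return np.r_[[cv2.pointPolygonTest(h,(float(q[0]),float(q[1])),True)-.0 for q in C],x[3]*60]
    r=least_squares(res,[*c0,0,0],loss="soft_l1",f_scale=.7,diff_step=1e-3,x_scale=[5,5,.05,.05])
    e=abs(r.fun[:-1]); print(len(C),"centre",r.x[:2].round(1),"tilt_u deg",np.degrees(r.x[2]).round(2),"tilt_v",np.degrees(r.x[3]).round(2),"rms px",e.std().round(2),np.median(e).round(2))
E
python3 - <<'E'
from tilt import *
p=np.load("sc1.npy",allow_pickle=True).item(); q=np.load("si1.npy",allow_pickle=True).item()
p0=dict(p,color=cv2.imread("pics/scene.png")); q0=dict(q,color=cv2.imread("pics/side.png"))
for a,z in((p0,70),(p,83.5),(q0,70),(q,83.5)): fit(a,z,[604,-156])
E
```

```text
189 centre [ 603.5 -154.2] tilt_u deg 1.79 tilt_v -1.96 rms px 0.43 0.33
191 centre [ 603.4 -154.7] tilt_u deg 1.45 tilt_v -1.64 rms px 0.6 0.49
187 centre [ 603.1 -155.5] tilt_u deg -1.77 tilt_v -0.31 rms px 0.51 0.31
190 centre [ 602.9 -154.5] tilt_u deg -1.62 tilt_v 1.26 rms px 0.57 0.37
```

The change from the resting picture is only about 0.3°, so the lid hangs level. Lifting clear.

Call:
drive_tool(rows=[[[0, 0, -0.02, 0, 0, 0, 0], [0, 0, -0.044, 0, 0, 0, 0], [0, 0, -0.056, 0, 0, 0, 0], [0, 0, -0.044, 0, 0, 0, 0], [0, 0, -0.02, 0, 0, 0, 0]]])

```text
t: 16.85
eef_pos: [597.8, -136.9, 285.4]
tcp_rot: [3.14, -0.0, 1.018]
ft_force: [0.4, -0.3, -9.1]
opening: 0.271
grip_force: 30.0
```

```bash
python3 - <<'E'
from tilt import *
s=env.state(); print(s["eef_pos"],s["ft_force"])
p=env.read_camera("scene"); fit(p,130,[604,-156]); q=env.read_camera("side"); fit(q,130,[604,-156])
E
```

```text
[ 597.77167138 -136.88405763  285.3615057 ] [ 0.35527283 -0.26366248 -9.11298741]
192 centre [ 602.6 -154.7] tilt_u deg 1.59 tilt_v -1.06 rms px 0.41 0.41
190 centre [ 604.3 -153.3] tilt_u deg -1.3 tilt_v 0.96 rms px 0.91 0.37
```

Still level. Carrying the first half, with gentle ramps.

Call:
drive_tool(rows=[[[0.008, -0.006, 0, 0, 0, 0, 0], [0.016, -0.012, 0, 0, 0, 0, 0], [0.024, -0.017, 0, 0, 0, 0, 0], [0.033, -0.023, 0, 0, 0, 0, 0], [0.041, -0.029, 0, 0, 0, 0, 0]]])

```text
t: 17.58
eef_pos: [595.1, -98.6, 284.1]
tcp_rot: [-3.142, -0.0, 1.018]
ft_force: [-0.3, -0.1, -8.7]
opening: 0.274
grip_force: 30.0
```

Call:
drive_tool(rows=[[[0.041, -0.029, 0, 0, 0, 0, 0], [0.041, -0.029, 0, 0, 0, 0, 0], [0.041, -0.029, 0, 0, 0, 0, 0], [0.041, -0.029, 0, 0, 0, 0, 0], [0.041, -0.029, 0, 0, 0, 0, 0]]])

```text
t: 18.2
eef_pos: [591.1, -35.9, 284.2]
tcp_rot: [3.141, -0.0, 1.018]
ft_force: [0.2, 0.3, -8.5]
opening: 0.273
grip_force: 30.0
```

Call:
drive_tool(rows=[[[0.041, -0.029, 0, 0, 0, 0, 0], [0.041, -0.029, 0, 0, 0, 0, 0], [0.041, -0.029, 0, 0, 0, 0, 0], [0.041, -0.029, 0, 0, 0, 0, 0], [0.041, -0.029, 0, 0, 0, 0, 0]]])

```text
t: 18.82
eef_pos: [587.2, 26.7, 284.2]
tcp_rot: [3.142, -0.0, 1.018]
ft_force: [0.1, -0.0, -8.1]
opening: 0.276
grip_force: 30.0
```

Call:
drive_tool(rows=[[[0.033, -0.023, 0, 0, 0, 0, 0], [0.024, -0.017, 0, 0, 0, 0, 0], [0.016, -0.012, 0, 0, 0, 0, 0], [0.008, -0.006, 0, 0, 0, 0, 0], [0, 0, 0, 0, 0, 0, 0]]])

```text
t: 19.45
eef_pos: [585.6, 50.6, 284.1]
tcp_rot: [3.142, 0.0, 1.018]
ft_force: [-0.0, -0.3, -7.7]
opening: 0.273
grip_force: 30.0
```

```bash
python3 - <<'E'
from tilt import *
s=env.state(); d=s["eef_pos"]-[597.77,-136.88,285.36]; print(s["t"],s["eef_pos"],s["tcp_rot"],s["ft_force"],d)
c=np.array([604,-155.5])+d[:2]
p=find("scene",["rest"]); fit(p,130+d[2],c); q=find("side",["rest"]); fit(q,130+d[2],c)
w_=find("wrist",["rest","lid_bar"]); a=topview(w_,(578,219),45,110,440); np.save("wr.npy",w_,allow_pickle=True)
cv2.imwrite("pics/ring.png",np.hstack([a,cv2.resize(p["color"][180:320,260:430],(340,280))] if 0 else [a]))
E
```

```text
19.45 [585.56398621  50.64751839 284.1324862 ] [3.14150836e+00 2.63890616e-05 1.01786684e+00] [-0.01070644 -0.28775897 -7.70821213] [-12.20601379 187.52751839  -1.2275138 ]
scene rest 0.92 [576.7 224.4  -3.8] [381. 253.] {}
189 centre [589.2  33.8] tilt_u deg 1.58 tilt_v -0.42 rms px 0.36 0.43
side rest 0.58 [5.740e+02 2.166e+02 5.000e-01] [301. 228.] {}
167 centre [591.2  34.7] tilt_u deg -2.48 tilt_v 1.08 rms px 0.76 0.31
wrist lid_bar 0.59 [432.8  18.5   0.6]  {}
```

View pics/ring.png

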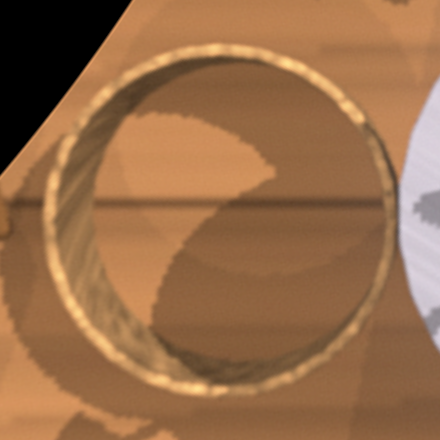

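The ring in the top view (2 px/mm) spans cols 43–398 and rows 43–395, which is 177.5 mm across and fits. The centre is therefore about (578.5,218.8). Next I measure the hanging lid's centre from the same wrist picture.

```bash
python3 - <<'E'
from h import *
from scipy.optimize import least_squares
p=np.load("wr.npy",allow_pickle=True).item()
def circ(c,z,r,name):
    a=topview(p,c,z,120,480); hsv=cv2.cvtColor(a,cv2.COLOR_BGR2HSV)
    m=((hsv[...,1]<45)&(hsv[...,2]>110)).astype(np.uint8); m=cv2.morphologyEx(cv2.morphologyEx(m,cv2.MORPH_CLOSE,np.ones((5,5))),cv2.MORPH_OPEN,np.ones((5,5)))
    C=np.vstack([k[:,0] for k in cv2.findContours(m,cv2.RETR_EXTERNAL,cv2.CHAIN_APPROX_NONE)[0] if len(k)>100]).astype(float)
    P=np.c_[c[0]-(C[:,1]/479*240-120), c[1]-(C[:,0]/479*240-120)]
    P=P[abs(np.hypot(*(P-c).T)-r)<7]
    f=least_squares(lambda x:np.hypot(*(P-x[:2]).T)-x[2],[*c,r],loss="soft_l1",f_scale=.5)
    g=least_squares(lambda x:np.hypot(*(P-x[:2]).T)-r,[*c],loss="soft_l1",f_scale=.5)
    ang=np.degrees(np.arctan2(*(P-f.x[:2]).T[::-1])); print(name,f.x.round(2),g.x.round(2),len(P),np.percentile(ang,[1,25,50,75,99]).round())
circ(np.array([592,32.]),136,94,"lid")
E
```

```text
lid [590.68  31.42  93.59] [590.45  31.01] 699 [-57.  -1.  60. 116. 174.]
```

Lid centre is about (591,31.4), so the remaining shift of (-12.8,+187.3) equals the same profile again.

Call:
drive_tool(rows=[[[0.008, -0.006, 0, 0, 0, 0, 0], [0.016, -0.012, 0, 0, 0, 0, 0], [0.024, -0.017, 0, 0, 0, 0, 0], [0.033, -0.023, 0, 0, 0, 0, 0], [0.041, -0.029, 0, 0, 0, 0, 0]]])

```text
t: 20.42
eef_pos: [583.0, 88.9, 284.2]
tcp_rot: [3.141, -0.0, 1.018]
ft_force: [-0.3, 0.3, -9.3]
opening: 0.274
grip_force: 30.0
```

Call:
drive_tool(rows=[[[0.041, -0.029, 0, 0, 0, 0, 0], [0.041, -0.029, 0, 0, 0, 0, 0], [0.041, -0.029, 0, 0, 0, 0, 0], [0.041, -0.029, 0, 0, 0, 0, 0], [0.041, -0.029, 0, 0, 0, 0, 0]]])

```text
t: 21.05
eef_pos: [579.1, 151.5, 284.1]
tcp_rot: [3.142, -0.0, 1.018]
ft_force: [-0.8, 0.4, -9.2]
opening: 0.275
grip_force: 30.0
```

Call:
drive_tool(rows=[[[0.041, -0.029, 0, 0, 0, 0, 0], [0.041, -0.029, 0, 0, 0, 0, 0], [0.041, -0.029, 0, 0, 0, 0, 0], [0.041, -0.029, 0, 0, 0, 0, 0], [0.041, -0.029, 0, 0, 0, 0, 0]]])

```text
t: 21.68
eef_pos: [575.2, 214.2, 284.1]
tcp_rot: [3.141, -0.0, 1.018]
ft_force: [0.9, 0.5, -9.1]
opening: 0.271
grip_force: 30.0
```

Call:
drive_tool(rows=[[[0.033, -0.023, 0, 0, 0, 0, 0], [0.024, -0.017, 0, 0, 0, 0, 0], [0.016, -0.012, 0, 0, 0, 0, 0], [0.008, -0.006, 0, 0, 0, 0, 0], [0, 0, 0, 0, 0, 0, 0]]])

```text
t: 22.3
eef_pos: [573.5, 238.2, 284.1]
tcp_rot: [3.141, 0.0, 1.018]
ft_force: [0.2, -1.0, -8.9]
opening: 0.271
grip_force: 30.0
```

```bash
python3 - <<'E'
from tilt import *
s=env.state(); print(s["t"],s["eef_pos"],s["tcp_rot"],s["ft_force"])
d=s["eef_pos"]-[597.77,-136.88,285.36]; c=np.array([604,-155.5])+d[:2]; print("lid est",np.array([590.9,31.4])+s["eef_pos"][:2]-[585.56,50.65])
p=env.read_camera("scene"); fit(p,130+d[2],c); q=env.read_camera("side"); fit(q,130+d[2],c)
E
```

```text
22.3 [573.48578127 238.19190662 284.13960557] [3.14149651e+00 2.76984155e-05 1.01789713e+00] [ 0.17587738 -1.03245837 -8.90983568]
lid est [578.82578127 218.94190662]
186 centre [576.4 222. ] tilt_u deg 0.98 tilt_v -0.13 rms px 0.39 0.35
146 centre [579.  222.7] tilt_u deg -1.93 tilt_v 1.03 rms px 0.56 0.44
```

Call:
drive_tool(rows=[[[0, 0, 0.02, 0, 0, 0, 0], [0, 0, 0.04, 0, 0, 0, 0], [0, 0, 0.05, 0, 0, 0, 0], [0, 0, 0.05, 0, 0, 0, 0], [0, 0, 0.05, 0, 0, 0, 0]]])

```text
t: 23.02
eef_pos: [573.4, 238.2, 230.5]
tcp_rot: [-3.141, 0.0, 1.018]
ft_force: [0.4, -0.7, -9.0]
opening: 0.272
grip_force: 30.0
```

Call:
drive_tool(rows=[[[0, 0, 0.04, 0, 0, 0, 0], [0, 0, 0.03, 0, 0, 0, 0], [0, 0, 0.016, 0, 0, 0, 0], [0, 0, 0, 0, 0, 0, 0], [0, 0, 0, 0, 0, 0, 0]]])

```text
t: 23.65
eef_pos: [573.7, 238.3, 210.5]
tcp_rot: [3.141, -0.001, 1.018]
ft_force: [-0.1, -1.1, -8.5]
opening: 0.271
grip_force: 30.0
```

```bash
python3 - <<'E'
from tilt import *
s=env.state(); print(s["t"],s["eef_pos"],s["tcp_rot"],s["ft_force"])
z=s["eef_pos"][2]-154.2; print("lid z",z)
p=env.read_camera("scene"); fit(p,z,[578,219]); q=env.read_camera("side"); fit(q,z,[578,219])
f=lambda im,y,x,s:cv2.resize(im[y:y+s,x:x+s],(390,390),interpolation=cv2.INTER_CUBIC)
cv2.imwrite("pics/low.png",np.hstack([f(p["color"],175,325,115),f(q["color"],165,245,115)]))
E
```

```text
23.65 [573.6570514  238.25214115 210.51773137] [ 3.14107264e+00 -5.08095343e-04  1.01788656e+00] [-0.14326985 -1.14601172 -8.49148321]
lid z 56.31773136814442
179 centre [578.1 220.9] tilt_u deg 0.34 tilt_v -1.37 rms px 0.39 0.38
144 centre [578.2 221. ] tilt_u deg -2.65 tilt_v 0.87 rms px 0.67 0.43
```

View pics/low.png

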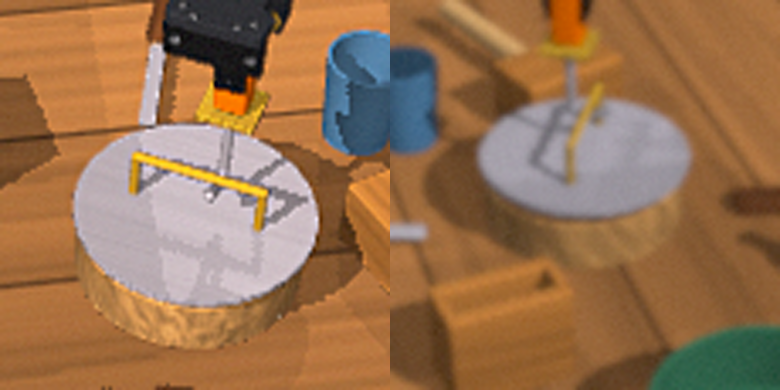

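The lid hangs level over the ring: in the left half it spans cols 73–320 and is concentric with the ring. Setting down slowly.

Call:
drive_tool(rows=[[[0, 0, 0.01, 0, 0, 0, 0], [0, 0, 0.012, 0, 0, 0, 0], [0, 0, 0.01, 0, 0, 0, 0], [0, 0, 0.006, 0, 0, 0, 0], [0, 0, 0.003, 0, 0, 0, 0]]])

```text
t: 24.38
eef_pos: [573.5, 238.2, 199.8]
tcp_rot: [3.142, 0.0, 1.018]
ft_force: [0.6, 0.0, -8.6]
opening: 0.272
grip_force: 30.0
```

Call:
drive_tool(rows=[[[0, 0, 0.004, 0, 0, 0, 0], [0, 0, 0.004, 0, 0, 0, 0], [0, 0, 0, 0, 0, 0, 0], [0, 0, 0, 0, 0, 0, 0]]])

```text
t: 24.88
eef_pos: [573.7, 238.3, 198.3]
tcp_rot: [3.141, -0.001, 1.018]
ft_force: [-0.6, 0.3, -2.8]
opening: 0.274
grip_force: 30.0
```

```bash
python3 - <<'E'
from tilt import *
feel(8)
p=env.read_camera("scene"); fit(p,45,[578,219]); q=env.read_camera("side"); fit(q,45,[578,219])
E
```

```text
t 25.275 mean [-6.33000e-01  2.73000e-01 -2.83600e+00  3.30000e-02  1.88000e-01
 -6.00000e-03  5.73653e+02  2.38256e+02  1.98167e+02] std [0.431 0.29  0.762 0.03  0.052 0.018]
177 centre [579.7 220.4] tilt_u deg 0.92 tilt_v -2.56 rms px 0.37 0.34
141 centre [578.4 219.6] tilt_u deg -2.87 tilt_v -0.57 rms px 0.54 0.39
```

Unloaded at the expected height, so the lid is home. Lower the hook into the gap, back out and rise.

Call:
drive_tool(rows=[[[0, 0, 0.02, 0, 0, 0, 0], [0, 0, 0.03, 0, 0, 0, 0], [0, 0, 0.018, 0, 0, 0, 0], [0, 0, 0, 0, 0, 0, 0], [0, 0, 0, 0, 0, 0, 0]]])

```text
t: 26.0
eef_pos: [573.6, 238.2, 181.0]
tcp_rot: [3.141, -0.0, 1.018]
ft_force: [-0.7, 0.5, -2.1]
opening: 0.273
grip_force: 30.0
```

Call:
drive_tool(rows=[[[0, -0.03, 0, 0, 0, 0, 0], [0, -0.05, 0, 0, 0, 0, 0], [0, -0.05, 0, 0, 0, 0, 0], [0, -0.03, 0, 0, 0, 0, 0], [0, 0, 0, 0, 0, 0, 0]]])

```text
t: 26.62
eef_pos: [539.0, 259.7, 181.1]
tcp_rot: [3.141, -0.0, 1.019]
ft_force: [0.6, 0.5, -1.7]
opening: 0.272
grip_force: 30.0
```

```bash
python3 - <<'E'
from tilt import *
feel(3)
to((573.65-34,238.25+21,181),1.0179)
p=env.read_camera("scene"); fit(p,45,[578,219]); q=env.read_camera("side"); fit(q,45,[578,219])
E
```

```text
t 26.775 mean [-4.53000e-01  3.77000e-01 -1.44000e+00 -1.50000e-02  4.20000e-02
  1.50000e-02  5.39557e+02  2.59310e+02  1.80997e+02] std [0.342 0.085 0.553 0.014 0.012 0.025]
t 26.775 pos [539.7 259.2 180.9] rot [ 3.1413e+00 -2.0000e-04  1.0178e+00] F [ 0.03  0.5  -1.04]
shift [ 0.0002 -0.0004 -0.0003] turn [ 0.0001 -0.0001 -0.    ]
178 centre [579.6 220.5] tilt_u deg 0.94 tilt_v -2.52 rms px 0.39 0.36
141 centre [578.5 219.7] tilt_u deg -2.77 tilt_v -0.53 rms px 0.6 0.37
```

Call:
drive_tool(rows=[[[0, 0, -0.06, 0, 0, 0, 0], [0, 0, -0.12, 0, 0, 0, 0], [0, 0, -0.12, 0, 0, 0, 0], [0, 0, -0.04, 0, 0, 0, 0], [0, 0, 0, 0, 0, 0, 0]]])

```text
t: 27.5
eef_pos: [539.5, 259.2, 266.3]
tcp_rot: [3.141, -0.001, 1.018]
ft_force: [-0.1, -0.1, -2.3]
opening: 0.269
grip_force: 30.0
```

Call:
drive_tool(rows=[[[0, 0, 0, 0, 0, -0.042, 0], [0, 0, 0, 0, 0, -0.043, 0], [0, 0, 0, 0, 0, -0.042, 0], [0, 0, 0, 0, 0, -0.043, 0], [0, 0, 0, 0, 0, -0.042, 0]]])

```text
t: 28.12
eef_pos: [539.1, 259.0, 264.4]
tcp_rot: [-3.139, 0.001, 1.688]
ft_force: [0.1, 0.1, -2.0]
opening: 0.269
grip_force: 30.0
```

```bash
python3 - <<'E'
from h import *
to((434.02,17.89,266),1.6839)
E
```

```text
t 28.125 pos [539.1 259.  264.4] rot [-3.1394e+00  5.0000e-04  1.6882e+00] F [ 0.09  0.07 -2.01]
shift [-0.9086 -0.5304 -0.0046] turn [-0.0007  0.0002  0.0014]
```

Call:
drive_tool(rows=[[[-0.15, -0.088, 0, 0, 0, 0, 0], [-0.16, -0.093, 0, 0, 0, 0, 0], [-0.16, -0.093, 0, 0, 0, 0, 0], [-0.16, -0.093, 0, 0, 0, 0, 0], [-0.16, -0.093, 0, 0, 0, 0, 0]]])

```text
t: 28.75
eef_pos: [446.3, 48.8, 264.9]
tcp_rot: [-3.14, -0.0, 1.684]
ft_force: [1.0, -0.1, -1.5]
opening: 0.271
grip_force: 30.0
```

Call:
drive_tool(rows=[[[-0.08, -0.046, 0, 0, 0, 0, 0], [-0.039, -0.024, 0, 0, 0, 0, 0], [0, 0, 0, 0, 0, 0, 0], [0, 0, 0, 0, 0, 0, 0]]])

```text
t: 29.25
eef_pos: [433.7, 19.0, 265.7]
tcp_rot: [-3.141, -0.0, 1.684]
ft_force: [0.5, -0.4, -1.0]
opening: 0.274
grip_force: 30.0
```

```bash
python3 - <<'E'
from h import *
to((434.02,17.89,180),1.6839)
p=find("side",["hook","lifter"])
E
```

```text
t 29.25 pos [433.7  19.  265.7] rot [-3.1414e+00 -2.0000e-04  1.6844e+00] F [ 0.45 -0.4  -0.95]
shift [-0.0047  0.0006  0.3427] turn [-0.     -0.0001  0.0001]
side hook 0.83 [454.5  17.1 149.2] [278. 230.] {}
side hook 0.65 [340.3 -33.9  32.1] [242. 287.] {}
side hook 0.42 [766.8  22.3  -0. ] [385. 251.] {}
side lifter 0.7 [436.4  21.2 221.8] [269. 207.] {}
side lifter 0.64 [ 327.1 -105.4   26.8] [243. 308.] {}
```

Call:
drive_tool(rows=[[[-0.003, 0, 0.08, 0, 0, 0, 0], [0, 0, 0.12, 0, 0, 0, 0], [0, 0, 0.12, 0, 0, 0, 0], [0, 0, 0.1, 0, 0, 0, 0], [0, 0, 0.08, 0, 0, 0, 0]]])

```text
t: 30.02
eef_pos: [433.6, 18.1, 139.9]
tcp_rot: [-3.141, -0.0, 1.685]
ft_force: [0.6, 0.9, -2.4]
opening: 0.276
grip_force: 30.0
```

Call:
drive_tool(rows=[[[0, 0, 0.012, 0, 0, 0, 0], [0, 0, 0.008, 0, 0, 0, 0], [0, 0, 0, 0, 0, 0, 0]]])

```text
t: 30.4
eef_pos: [433.8, 17.8, 136.4]
tcp_rot: [3.141, 0.0, 1.684]
ft_force: [-0.7, -0.9, -1.5]
opening: 0.272
grip_force: 30.0
```

```bash
python3 - <<'E'
from h import *
feel(4); to((434.02,17.89,135),1.6839)
E
```

```text
t 30.6 mean [ 9.40000e-02 -1.86000e-01 -2.02600e+00  2.00000e-02 -1.10000e-02
  8.00000e-03  4.33775e+02  1.77280e+01  1.36407e+02] std [0.624 0.616 0.564 0.027 0.01  0.027]
t 30.6 pos [433.7  17.7 136.3] rot [3.1407e+00 2.0000e-04 1.6839e+00] F [ 0.68  0.39 -2.04]
shift [0.0006 0.0013 0.0052] turn [ 0.0003  0.0001 -0.    ]
```

Call:
drive_tool(rows=[[[0, 0, 0.003, 0, 0, 0, 0], [0, 0, 0.0025, 0, 0, 0, 0], [0, 0, 0, 0, 0, 0, 0], [0, 0, 0, 0, 0, 0, 0]]])

```text
t: 31.1
eef_pos: [433.6, 17.7, 135.1]
tcp_rot: [3.141, 0.0, 1.684]
ft_force: [-2.3, 0.0, 9.6]
opening: 0.276
grip_force: 30.0
```

```bash
python3 - <<'E'
from h import *
feel(6)
E
```

```text
t 31.4 mean [-2.13800e+00 -2.94000e-01  9.48100e+00  2.20000e-02  5.53000e-01
 -6.00000e-03  4.33624e+02  1.76910e+01  1.35091e+02] std [0.166 0.513 0.505 0.02  0.025 0.028]
```

Seated (contact at the original height). Easing off slightly, then releasing.

Call:
drive_tool(rows=[[[0, 0, -0.002, 0, 0, 0, 0], [0, 0, 0, 0, 0, 0, 0], [0, 0, 0, 0, 0, 0, 0.4], [0, 0, 0, 0, 0, 0, 0.6], [0, 0, 0, 0, 0, 0, 1]]])

```text
t: 32.02
eef_pos: [433.6, 17.7, 135.0]
tcp_rot: [3.142, 0.0, 1.684]
ft_force: [0.3, 0.6, 0.1]
opening: 0.528
grip_force: 0.0
```

Call:
drive_tool(rows=[[[0, 0, 0, 0, 0, 0, 1], [0, 0, 0, 0, 0, 0, 1], [0, 0, 0, 0, 0, 0, 1], [0, 0, 0, 0, 0, 0, 1], [0, 0, 0, 0, 0, 0, 1]]])

```text
t: 32.65
eef_pos: [433.5, 17.7, 135.0]
tcp_rot: [3.142, 0.0, 1.684]
ft_force: [-0.6, 1.1, -0.6]
opening: 0.992
grip_force: 0.0
```

Call:
drive_tool(rows=[[[0, 0, 0, 0, 0, 0, 1], [0, 0, 0, 0, 0, 0, 1], [0, 0, 0, 0, 0, 0, 1]]])

```text
t: 33.02
eef_pos: [433.5, 17.7, 135.0]
tcp_rot: [3.142, -0.0, 1.684]
ft_force: [0.6, 1.1, 0.2]
opening: 1.0
grip_force: 0.0
```

Call:
drive_tool(rows=[[[0, 0, -0.06, 0, 0, 0, 1], [0, 0, -0.15, 0, 0, 0, 1], [0, 0, -0.2, 0, 0, 0, 1], [0, 0, -0.2, 0, 0, 0, 1], [0, 0, 0, 0, 0, 0, 1]]])

```text
t: 33.65
eef_pos: [434.5, 17.6, 290.5]
tcp_rot: [3.135, 0.001, 1.684]
ft_force: [-0.3, -0.5, -0.5]
opening: 1.003
grip_force: 0.0
```

```bash
python3 - <<'E'
from h import *
p=find("scene","lid rest lid_bar chisel_dark chisel_pale glue mallet carving cup".split()); q=find("side",["lid","rest","lifter","stand","hook"])
f=lambda im,y,x,s:cv2.resize(im[y:y+s,x:x+s],(390,390),interpolation=cv2.INTER_CUBIC)
cv2.imwrite("pics/end.png",np.hstack([f(p["color"],130,250,200),f(q["color"],170,220,130)]))
E
```

```text
scene lid 0.79 [578.1 218.6  44.8] [381. 241.] {}
scene lid_bar 0.7 [577.1 220.5  87.2] [383. 229.] {}
scene chisel_dark 0.65 [338.3 254.2   3.5] [373. 191.] {}
scene chisel_pale 0.68 [ 338.6 -311.7    1.8] [179. 210.] {}
scene glue 0.9 [764.6  25.6  -2.9] [319. 318.] {}
scene mallet 0.91 [580.3 461.1  -0. ] [467. 244.] {}
scene carving 0.8 [ 605.4 -400.9   -0.8] [142. 286.] {}
scene cup 0.85 [456.2 392.6  -3.5] [429. 216.] {}
scene cup 0.46 [ 335.8 -312.2    2.7] [178. 209.] {}
scene cup 0.21 [433.   15.7  83.9] [297. 200.] {}
side lid 0.68 [579.8 219.9  46.9] [302. 214.] {}
side rest 0.89 [5.778e+02 2.183e+02 3.000e-01] [302. 227.] {}
side lifter 0.62 [433.3  18.5  86.7] [271. 251.] {}
side stand 0.94 [4.333e+02 1.620e+01 4.000e-01] [273. 277.] {}
side hook 0.72 [338.5 -33.9  32. ] [242. 287.] {}
```

View pics/end.png

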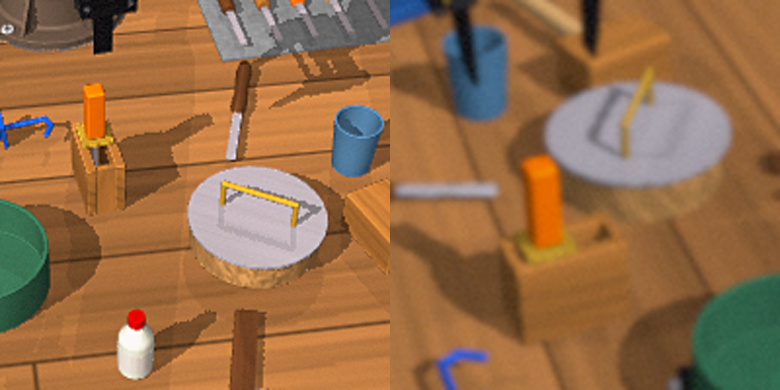

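The lid lies flat and centred on the cork ring, left half (258,225), at the height of a home lid (origin about 45 mm). The lifter is upright in its stand, left half (97,120) and right half (543,215). The bystanders haven't moved and the gripper is clear.

```bash
python3 -c "
from cell import env
print(env.job_done())"
```

```text
the job is handed in; nothing more can be done
None
```

Job handed in: the lid lies flat and home on the cork ring (carried within about 1° of level by the camera checks), and the orange lifter is back upright in its stand with the other things untouched, in about 34 s.

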